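# Trip the ratchet of the lid press and press a moisture tin shut

### The job

The lid of the moisture tin under the hand press is only set on loosely. Press the thumb pad of the press's ratchet pawl down until the pawl tips over and stays clear of the teeth, then push the press arm down by its grip until the foot has driven the lid fully home on the tin; leave the arm down and the pawl out. Only push with the fingertips: do not lift the arm, do not touch the tin or its lid with the hand, and leave the things standing beside the press alone.

Things in the scene. Friction and masses are not known exactly. Their poses are not given: they have to be found in the camera images.
- pawl_pad (a point): Centre of the top of the pawl's thumb pad: flat ribbed steel, 24 x 24 x 5 mm, about 250 mm up, beside the arm on the robot's side. The pawl turns about a pin parallel to the arm's pivot axis, 85 mm from here in the +x direction of press_pivot and 8 mm lower; the full stroke lowers this point 37 mm and shifts it under 6 mm sideways. The point turns with the pawl.
- pawl (a joint): Pawl angle, rad: 0 = claw in the ratchet teeth (arm cannot go down), grows as the pad is pressed, 0.44 = stop, fully out. A steel bob above the pawl's pin tips it: below about 0.22 it falls back into the teeth, beyond about 0.3 it tips over and stays out by itself. The pad needs about 1 N (up to 10 N if the arm was first leant on against the pawl).
- grip_top (a point): Centre of the top of the arm's grip: black, 84 mm long (along the arm), 28 mm wide, 24 mm thick, flattish on top, at the free end of the steel arm. 250 mm along the arm from the pivot axis and 12 mm above the arm's centre line; about 320 mm above the worktop at the start, about 195 mm with the lid home. The point turns with the arm.
- press_arm (a joint): Arm angle, rad, grows as the arm is pushed down. At 0 the arm rises 0.5 rad above level from pivot to grip; it starts within 0.03 of 0. With the pawl in the teeth it stops at about 0.06; with the pawl out the foot meets the lid at about 0.47 and the lid is home at about 0.53. Stiff pivot: it stays where left; about 3 N at the grip moves it down, 5 to 10 N drives the lid.
- press_pivot (a point): Fixed point: the arm's pivot axis, in the arm's middle plane, 190 mm above the worktop. Axes: x level, from the grip end towards the column (the arm points along -x from here); y the pivot axis; z up. The foot's ram is vertical, 100 mm along -x. The press is pale blue and steel, base plate 292 x 104 x 16 mm, fixed to the worktop.
- tin_lid (a joint): How far the tin's lid has been pressed down, in m: it starts between 0 and 0.001, 0.006 = fully home on the rim. It stays where it is pressed; about 15 N on the lid moves it.
- tin_mid (a point): Centre, half-way up, of the closed moisture tin that stands on the press's round platen under the foot: aluminium, 62 mm across, 41 mm tall, with a slip-over lid 67 mm across.
- open_tin_mid (a point): Centre, half-way up, of the open moisture tin with soil in it, 63 mm across and 41 mm tall, a bystander beside the press.
- stopwatch: Black stop-watch lying flat, 74 x 61 x 17 mm, a bystander beside the press; origin at the centre of its underside.
- cutting_ring: Steel cutting ring lying flat, 64 mm across, 20 mm high, a bystander behind the press; origin at the centre of its underside.

How it is judged:
On the way, in this order (a step that is already met when the one before it is completed fails the run):
1. the pawl is pressed out of the teeth and has tipped over while the arm is still up (value of joint pawl above 0.36 rad and value of joint press_arm below 0.12 rad), for 0.2 s.
2. the arm is pushed down until the foot has driven the lid home (value of joint press_arm above 0.48 rad and value of joint tin_lid above 0.005 m), for 0.2 s.
At the end, for the whole second after the job is handed in: The lid is home on its tin (within 1 mm), the arm is down (joint above 0.48), the pawl is out of the teeth (joint above 0.36), the tin stands upright within 10 mm of where it was, and the open tin, stop-watch and cutting ring are within 20 mm of where they were (all of step 2 and value of joint pawl above 0.36 rad and distance of tin_mid from where it was at the start of the episode below 0.01 m and angle between tin_mid's own z axis and vertical below 0.06 rad and distance of each of open_tin_mid, stopwatch, cutting_ring from where it was at the start of the episode below 0.02 m); the robot touches nothing.
It fails at once if the arm is lifted (value of joint press_arm below -0.1 rad).
It fails at once if the robot pushes the tin under the press or its lid directly (contact force between any of the arm, the fingers and sample_tin above 1 N).
It fails at once if the tin under the press is lifted or knocked away (distance of tin_mid from where it was at the start of the episode above 0.015 m).
It fails at once if the open tin, the stop-watch or the cutting ring is lifted, carried or knocked away (distance of any of open_tin_mid, stopwatch, cutting_ring from where it was at the start of the episode above 0.03 m).
It also fails if it takes over 43 s, if anything falls off the work surface, if the arm or the gripper's body presses on something with over 40 N, if the wrist force passes 120 N, or if a joint passes its speed limit or range.

### The arm

A 6-joint arm with a two-finger parallel gripper is mounted at the origin on a cart in front of the work surface, level with it; the furniture and walls round the work are solid. World frame = base frame: x ahead of the robot, y to its left, z up, the work surface at z = 0. Lengths are in m, angles in rad, forces in N, time in s.
With the tool pointing down it reaches from about 0.3 to 0.775 m from the base axis. Payload 14.6 kg.
Tool frame: the origin (TCP) lies on the mounting face of the last link; the fingertips stand 199 mm ahead of it and the grasp point (between the pads) lies 180 mm ahead of it; z points along the fingers, x is the direction in which the jaws open and shut, and the axes are right-handed (so a half turn about z gives the same grasp; the last joint's range is limited). The gripper opens to 94 mm and grips with 3 to 60 N. Pads are 16 mm wide; open, the fingers measure 119 mm over their backs; the gripper's body (75 mm by 177 mm) begins 78 mm behind the grasp point.
Start: joints at [1.228, 0.3, 1.521, -0, 1.321, -0.067], TCP at [0.15, 0.529, 0.405] pointing down, gripper open.
Joint ranges: [-3.03, 3.03], [-0.79, 2.21], [0.23, 2.52], [-1.04, 4.18], [0, 3.07], [-2.55, 2.55]. Speed limits (rad/s): [2.22, 2.22, 2.57, 3.14, 3.14, 3.14].

### API

Orientations are given as a unit quaternion [x, y, z, w].
In Python, from workcell import arm gives the robot as it stands. The module is installed in compiled form; this text tells all that it offers.
- The arm moves only by the tool drive_tool, never from a script. Its argument "deltas" is a list of rows, each a list of 2 entries, a list of its own where there are three numbers: the shift along the tool's x, y, z normalised to -1 to 1, where 1 is 0.75 m, then the turn, a rotation vector about the tool's x, y, z normalised to -1 to 1, where 1 is 0.5 rad. In form: [[[x, y, z], [wx, wy, wz]], ...]. A call has 1 to 12 rows; each row is the pose to reach, as a shift and turn from the pose measured when the call began, along the tool's axes at that moment; what a row does not reach only later rows make up. A row lasts 1/8 s, in which the tool goes at most 62.5 mm and 10.7 degrees, less where a joint would pass 70% of its speed; a pose out of reach is approached as far as the arm can. A call with a number of a shift or a turn outside -1 to 1 is refused whole. A call with a gripper value outside its range is refused whole. "claw" is the finger opening in mm, from 0 to 94, set as the call begins (left out, the last holds). The fingers move at their own pace and stop on an object; the grip force is fixed at half the most. Time passes only in rows, so rows that repeat a pose let the fingers close. It gives the time, the measured TCP pose, the force and the opening at its end, in the units of the state.
- arm.get_state(): the state, without advancing time (a new reading comes with each control period).
- arm.camera(name): name is "side" or "top"; returns (picture, depth): 420x560x3 uint8, red, green, blue; 420x560 float32, m along the optical axis (not along the pixel's ray), 0 where there is no reading.
- arm.camera_params(name): a dict with "fx", "fy", "cx", "cy" (pixels), "eye" and "rotation" of the camera in the world. Camera axes: x right, y up, looking along -z (the intrinsics and any distortion apply to the point x, -y, -z); pixel columns grow to the right and rows downward; lengths in m; the calibration is good to about 2 mm. A picture is of the moment at which its call begins. camera_params takes no time and is no camera call.
- arm.finish_job(): hands the job in, once; it reports no verdict.
The state is a dict: "time_s": time; "joints": joint angles; "qvel": joint speeds; "joint_torque": joint torques, N m; "ee_pos": TCP position; "eef_rot": TCP orientation; "ft_force": force on the tool from outside, world axes, zero at the start; "moment": the same for the moment, N m; "grip_width": opening from 0.0 (shut) to 1.0 (fully open).
Only numpy, scipy, OpenCV 4.12 (cv2) and the standard library are available. Lean on these libraries where they do the work, as an engineer would, in place of code of your own. Each camera call takes 0.05 s, during which the arm holds its last target.

## Working session

There is one attempt and no reset: what is moved stays moved. The work goes in short steps, Python scripts to look and compute and a tool call to move; the robot and the scene stay as the last step left them, time stands still between calls to the robot, and variables do not carry over. Pictures are saved under pics/ and viewed, and the job is handed in when it is done.

Besides the shell and the picture viewer there is one more tool, called after "Request:" by a JSON object that holds its "api" and its "payload". drive_tool: Moves the arm, as the interface text tells. Scaled input: -1 to 1 covers 0.75 m each way for a shift and 0.5 rad each way for a turn. Its arguments: {"type":"object","properties":{"deltas":{"type":"array"},"claw":{"type":"number"}},"required":["deltas"]}

```bash
mkdir -p pics
cat > h.py <<'E'
import numpy as np,cv2
from workcell import arm
def snap(n,tag):
    p,d=arm.camera(n); cv2.imwrite(f'pics/{tag}.png',p[:,:,::-1]); np.save(f'pics/{tag}.npy',d); return p,d
def world(n,d):
    c=arm.camera_params(n); v,u=np.mgrid[:420,:560]
    P=np.stack([(u-c['cx'])/c['fx']*d,-(v-c['cy'])/c['fy']*d,-d],-1)
    return P@np.array(c['rotation']).T+np.array(c['eye'])
E
python3 - <<'E'
from h import *
for n in('side','top'):
    c=arm.camera_params(n);print(c); snap(n,n+'0')
s=arm.get_state();print(s)
E
```

```text
{'fx': 482.39521669293924, 'fy': 482.39521669293924, 'cx': 273.1191069435655, 'cy': 213.7383581918887, 'eye': array([0.28346887, 0.51020881, 0.55141795]), 'rotation': array([-0.08412711,  0.54304262,  0.82844375, -0.10820491])}
{'fx': 420.78163104190264, 'fy': 420.78163104190264, 'cx': 280.9964649490207, 'cy': 208.80780241095917, 'eye': array([ 0.36201589, -0.27735686,  1.04220695]), 'rotation': array([ 0.05200034, -0.06248976, -0.70207354,  0.70744876])}
{'time_s': 0.1, 'joints': array([ 1.22841727e+00,  3.00398465e-01,  1.52151752e+00,  1.02686246e-05,
        1.32065752e+00, -6.65919744e-02]), 'qvel': array([ 5.60587671e-04, -3.66341643e-03, -7.15168395e-04,  5.41276949e-04,
       -5.79984615e-05,  6.19467228e-04]), 'joint_torque': array([ 9.74011527e-04, -5.32633138e+01, -3.53299284e+01,  7.10514723e-02,
        2.33949046e-02, -2.48246309e-06]), 'ee_pos': array([0.1497556 , 0.52918956, 0.40415295]), 'eef_rot': array([ 7.97592158e-01,  6.03196908e-01, -4.12706346e-04,  2.64980924e-04]), 'ft_force': array([0.59622506, 0.2471557 , 0.46713096]), 'moment': array([-0.04332892, -0.01931162,  0.02234404]), 'grip_width': 1.0010486789986999}
```

Rotation is a quaternion.

```bash
sed -i "s/np.array(c\['rotation'\])/R.from_quat(c['rotation']).as_matrix()/; 1a from scipy.spatial.transform import Rotation as R" h.py; cat h.py; python3 -c "
from h import *
for n in('side','top'):
    W=world(n,np.load(f'pics/{n}0.npy')); np.save(f'pics/W{n}.npy',W); print(n,np.nanpercentile(W.reshape(-1,3),[1,50,99],axis=0))"
```

```text
import numpy as np,cv2
from scipy.spatial.transform import Rotation as R
from workcell import arm
def snap(n,tag):
    p,d=arm.camera(n); cv2.imwrite(f'pics/{tag}.png',p[:,:,::-1]); np.save(f'pics/{tag}.npy',d); return p,d
def world(n,d):
    c=arm.camera_params(n); v,u=np.mgrid[:420,:560]
    P=np.stack([(u-c['cx'])/c['fx']*d,-(v-c['cy'])/c['fy']*d,-d],-1)
    return P@R.from_quat(c['rotation']).as_matrix().T+np.array(c['eye'])
side [[-0.25698894 -1.30861933 -0.85055094]
 [ 0.55484148 -0.77808254  0.07845232]
 [ 1.08314642  0.15102582  0.5566074 ]]
top [[-2.02341432e-01 -1.29636782e+00 -8.57025395e-01]
 [ 5.16981592e-01 -2.86625807e-01  2.84637665e-04]
 [ 1.08296812e+00  8.07258645e-01  5.52363472e-01]]
```

View pics/side0.png

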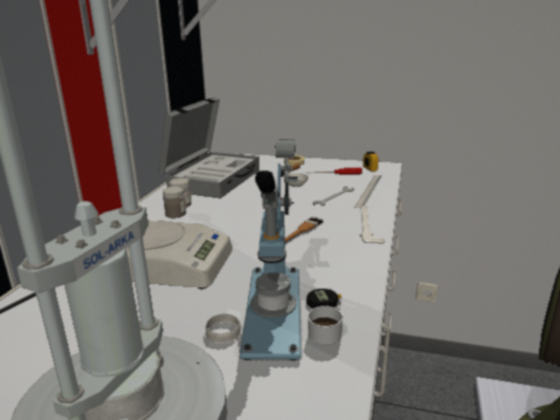

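View pics/top0.png

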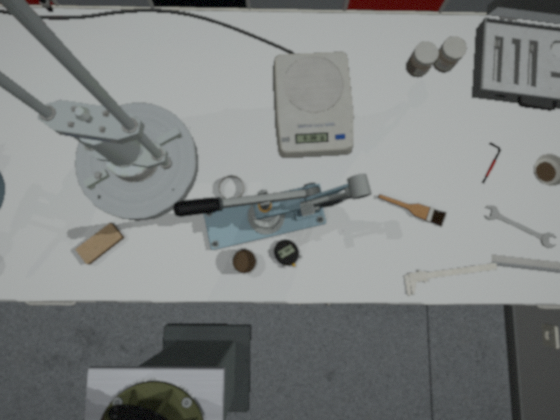

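Run:
```python
from h import *
p=cv2.imread('pics/top0.png');c=p[165:285,165:385];cv2.imwrite('pics/topz.png',cv2.resize(c,None,fx=3.6,fy=3.6,interpolation=cv2.INTER_CUBIC))
p=cv2.imread('pics/side0.png');c=p[130:370,190:360];cv2.imwrite('pics/sidez.png',cv2.resize(c,None,fx=2.5,fy=2.5,interpolation=cv2.INTER_CUBIC))
W=np.load('pics/Wtop.npy')
np.set_printoptions(linewidth=220,precision=0,suppress=True)
print((W[170:250:4,172:380:6,2]*1000).astype(int))
for u,v in [(200,207),(304,190),(358,186),(210,244),(323,221),(303,185),(100,140)]:print(u,v,(W[v,u]*1000))
```

```text
[[  46   44   43   48   16   -1   -2   -2    1    0    1    1   -1    2    0    0    1    0    1    2   -3    0    0    2    0   -1    0    0    1    0   -1    0    0    0   -2]
 [  45   46   45   48    3    0   -1    1    2    0    1    2   -2    2    0    2    0    0   -1    0    0    2    0    1    2   -1    0    0   -2    2    0  296  292    2    0]
 [  42   41   44   42    0   -2   -1   -1    0   -1    2    9    5    0    2    0    5    1    0   -2    0    0   -2   -2    0    0   -1    0    0   -2  294  297  293    0    0]
 [  43   46   42   37    3    0    0    0    6    0    1   -2   -1    0    0    1    0    0    0    0    1    0    0  202    1   -1   -1   -4    1    0  293  296  295    0    0]
 [  46   43   46   18   -2    0    0    1    1    1    3    0    3    1    0    1    0    2   -2    0    3   -1  202  205  198    0    0    2  245  254  293  298  297   -2    1]
 [  46   44   42    4    0    0   -1    1    4    2    0   -2   -1    0    2  257    0    0   -2  161  223  221  211  210  205    0  232  238  222  245  288  295  299  286    0]
 [  45   42   26    0    0   -3 
[... 1953 characters left out ...]
   1   18   19   13   18   15   19   14   16   15   -2    1    0   -4    0    2    0   -1    1   -1   -2   -1    0    3    1    1   -3    0    3   -1]
 [   0   -2   -1    0    0    2    0   23   18   16   16   15   13   -1   -3    2    0    0   14   16   16   -2    0    1    0    2   -4    3   -2   -2   -2    1    0    3    0]
 [   0    1    0    1    2   -1    1   18   18   12    0    1    0    0    1    1   -1   10   16   16   16   -1    1    0    0    2    0    1    0    2    0   -1   -1    1    0]]
200 207 [ 482. -147.  320.]
304 190 [ 537. -335.  211.]
358 186 [ 527. -427.  299.]
210 244 [ 442. -120.   15.]
323 221 [ 500. -396.   17.]
303 185 [ 551. -335.  195.]
100 140 [614.  51. 282.]
```

View pics/topz.png

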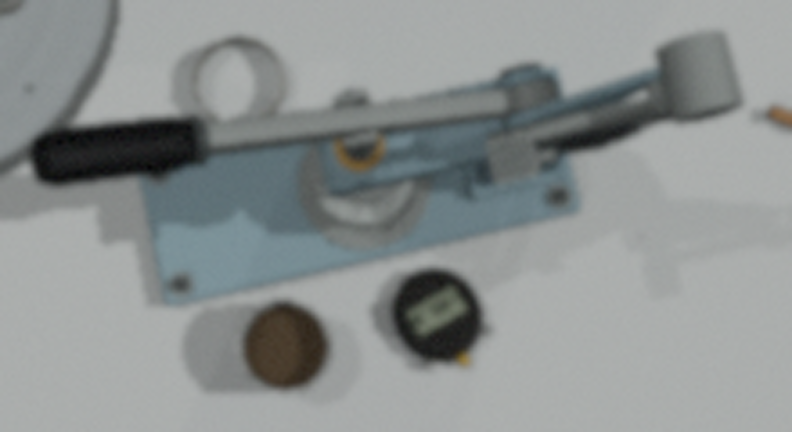

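View pics/sidez.png

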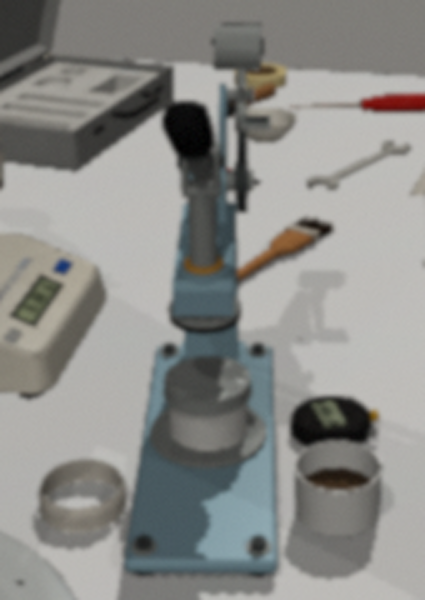

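Run:
```python
from h import *
np.set_printoptions(linewidth=220,precision=4,suppress=True)
W=np.load('pics/Wtop.npy')*1000
print(W[198:220,292:326:2,2].astype(int))
p=cv2.imread('pics/top0.png').sum(2)
def reg(u0,u1,v0,v1,z0,z1):
    w=W[v0:v1,u0:u1].reshape(-1,3);return w[(w[:,2]>z0)&(w[:,2]<z1)]
g=reg(172,222,195,222,295,345); print('grip',g.mean(0),g.min(0),g.max(0))
a=reg(222,300,185,210,230,300)
A=np.vstack([a]);
c=A.mean(0);u,s,vt=np.linalg.svd(A-c);print(c,vt[0],s/np.sqrt(len(A)))
G=g.mean(0);u,s,vt=np.linalg.svd(g-G);print('gripdir',vt,s/np.sqrt(len(g)))
b=reg(195,335,190,250,11,20)
r=cv2.minAreaRect(b[:,:2].astype(np.float32));print('base',r,cv2.boxPoints(r))
pd=reg(297,317,202,217,242,258);r=cv2.minAreaRect(pd[:,:2].astype(np.float32));print('pad',pd.mean(0),len(pd),r)
```

```text
[[ 212  209  200  195  159  159  193  201  203  204  202  198  247  249  250  248  251]
 [ 159  157  162  163  159  158  192  197  203  249  248  250  251  251  250  249  248]
 [ 156  161  158  158  160  159  186  245  247  249  247  251  249  249  247  248  249]
 [ 160  160  161  162  161  247  247  250  251  248  247  249  249  251  246  241  204]
 [ 161  160  159  157  248  250  246  248  249  250  247  252  245 1042  202  202  202]
 [ 158  158  161  161  250  250  249  251  251  250  246  205  205  203  199  203  202]
 [ 161  162  161  163  251  249  252  251  250  250  209  205  206  203  201  199  197]
 [ 160  162  159  157  250  249  250  247  247  248  246  206  205  202  201  188  180]
 [ 160  161  159  157  248  251  250  250  249  253  248  205  200  192  186  174  165]
 [ 162  161  159  159  249  248  253  249  249  248  251  197  197  196  161  160   -1]
 [ 158  158  159  162  249  247  251  246  253  249  249  198  198  195   85   14   -2]
 [ 158  161  153  147  141  248  251  252  248  250  250  197  189   75   16   14    6]
 [ 152  145  138   81  117  248  249  250  2
[... 784 characters left out ...]
   14   15   15   14   17   16   21   23   18   16]]
grip [ 484.1327 -141.5366  320.0178] [ 465.0715 -181.0643  295.2483] [ 504.3373 -100.7383  339.7607]
[ 508.1117 -240.3754  263.9486] [-0.2125  0.8555  0.4722] [38.338   6.5153  4.1397]
gripdir [[-0.2109  0.8645  0.4562]
 [ 0.9764  0.1644  0.14  ]
 [-0.046  -0.475   0.8788]] [24.7899  7.7624  3.1239]
base ((504.00421142578125, -250.47035217285156), (147.46664428710938, 301.1832275390625), 0.39017197489738464) [[ 429.2471 -100.3843]
 [ 431.2981 -401.5606]
 [ 578.7613 -400.5564]
 [ 576.7103  -99.3801]]
pad [ 493.8894 -337.4313  250.0119] 169 ((493.1749267578125, -340.7251892089844), (25.95205307006836, 31.299148559570312), 1.1139886379241943)
```

Run:
```python
from h import *
np.set_printoptions(linewidth=220,precision=4,suppress=True)
W=np.load('pics/Wtop.npy')*1000; S=np.load('pics/Wside.npy')*1000
c=W[204:215,301:313].reshape(-1,3);c=c[(c[:,2]>243)&(c[:,2]<257)];print('pad',c.mean(0),len(c))
for n,Q in(('top',W),('side',S)):
    q=Q.reshape(-1,3)
    for zlo,zhi in((60,150),(150,250),(250,350),(350,450),(450,600),(600,1000)):
        m=q[(q[:,2]>zlo)&(q[:,2]<zhi)&(q[:,0]<900)&(q[:,0]>-300)&(q[:,1]>-300+0*q[:,1])&(q[:,1]<700)]
        if len(m): print(n,zlo,zhi,len(m),np.percentile(m,[0,2,50,98,100],axis=0)[:,:2].round().tolist())
# side view: grip/press centre check
m=S.reshape(-1,3);m=m[(m[:,2]>290)&(m[:,2]<345)&(abs(m[:,0]-484)<40)&(abs(m[:,1]+141)<60)];print('side grip',m.mean(0),m.min(0),m.max(0))
m=S.reshape(-1,3);m=m[(m[:,2]>235)&(m[:,2]<260)&(abs(m[:,0]-494)<40)&(abs(m[:,1]+337)<50)];print('side pad',m.mean(0),m.min(0),m.max(0),len(m))
a=S.reshape(-1,3);a=a[(a[:,2]>262)&(a[:,2]<320)&(a[:,1]<-380)&(a[:,1]>-480)&(a[:,0]<620)];print('bob',a.min(0),a.max(0))
b=W.reshape(-1,3);b=b[(b[:,2]>262)&(b[:,2]<320)&(b[:,1]<-380)&(b[:,1]>-480)&(b[:,0]<620)];print('bobtop',b.min(0),b.max(0))
```

```text
pad [ 491.8595 -337.2924  250.257 ] 125
top 60 150 2990 [[57.0, -300.0], [83.0, -299.0], [626.0, -9.0], [887.0, 158.0], [900.0, 173.0]]
top 150 250 2101 [[93.0, -299.0], [101.0, -296.0], [513.0, -16.0], [648.0, 81.0], [658.0, 147.0]]
top 250 350 4700 [[116.0, -269.0], [125.0, -253.0], [626.0, 37.0], [676.0, 141.0], [685.0, 160.0]]
top 350 450 967 [[625.0, -20.0], [626.0, -19.0], [648.0, 132.0], [663.0, 145.0], [664.0, 148.0]]
top 450 600 1222 [[625.0, -20.0], [626.0, -20.0], [629.0, -16.0], [642.0, -4.0], [663.0, 134.0]]
top 600 1000 930 [[625.0, -20.0], [626.0, -20.0], [628.0, -16.0], [641.0, -4.0], [643.0, -3.0]]
side 60 150 8578 [[71.0, -300.0], [79.0, -286.0], [617.0, 90.0], [768.0, 157.0], [851.0, 161.0]]
side 150 250 8655 [[99.0, -299.0], [113.0, -253.0], [623.0, 88.0], [663.0, 151.0], [674.0, 152.0]]
side 250 350 9385 [[106.0, -263.0], [119.0, -117.0], [630.0, 86.0], [667.0, 158.0], [679.0, 161.0]]
side 350 450 3455 [[623.0, -17.0], [624.0, -13.0], [646.0, 142.0], [660.0, 151.0], [664.0, 152.0]]
side 450 600 3434 [[283.0, -19.0], [283.0, -13.0], [628.0, -0.0], [649.0, 510.0], [655.0, 510.0]]
side grip [ 475.6473 -113.6773  321.8329] [ 463.3379 -165.2644  291.0274] [496.2818 -99.5003 337.7759]
side pad [ 496.0991 -340.4252  249.1064] [ 478.0519 -383.765   245.1855] [ 516.961  -323.2264  251.7303] 116
bob [ 506.2664 -445.2415  262.2538] [ 546.8905 -407.693   298.3696]
bobtop [ 508.2147 -451.723   262.6623] [ 554.152  -409.3761  300.8954]
```

```bash
cat >> h.py <<'E'
def plan(wps):
    "wps: list of (x,y,z,angle_deg of tool x, nrows)"
    s=arm.get_state(); p0=np.array(s['ee_pos']);R0=R.from_quat(s['eef_rot']); M=R0.as_matrix()
    a0=np.degrees(np.arctan2(M[1,0],M[0,0])); q=np.r_[p0,a0]; rows=[]
    for *w,n in wps:
        w=np.array(w)
        for i in range(1,n+1):
            t=q+(w-q)*i/n; a=np.radians(t[3])
            Rt=R.from_matrix(np.array([[np.cos(a),np.sin(a),0],[np.sin(a),-np.cos(a),0],[0,0,-1]]).T)
            d=M.T@(t[:3]-p0)/.75; r=(R0.inv()*Rt).as_rotvec()/.5
            rows.append([[round(float(x),3) for x in d],[round(float(x),3) for x in r]])
        q=w
    print('t',s['time_s'],'p',p0.round(4),'a',round(a0,1),'F',np.round(s['ft_force'],1),'j',np.round(s['joints'],2))
    print(str(rows).replace(' ',''))
E
python3 -c "
from h import *
plan([(.33,.30,.60,48,8),(.33,.30,.60,48,1)])"
```

```text
t 0.1 p [0.1498 0.5292 0.4042] a 74.2 F [0.6 0.2 0.5] j [ 1.23  0.3   1.52  0.    1.32 -0.07]
[[[-0.029,0.039,-0.033],[-0.0,0.002,0.114]],[[-0.057,0.079,-0.065],[-0.0,0.002,0.229]],[[-0.086,0.118,-0.098],[0.0,0.002,0.343]],[[-0.114,0.157,-0.13],[0.0,0.002,0.457]],[[-0.143,0.197,-0.163],[0.0,0.002,0.572]],[[-0.172,0.236,-0.196],[0.0,0.002,0.686]],[[-0.2,0.275,-0.228],[0.0,0.002,0.8]],[[-0.229,0.314,-0.261],[0.0,0.002,0.914]],[[-0.229,0.314,-0.261],[0.0,0.002,0.914]]]
```

Request:
{"api": "drive_tool", "payload": {"deltas": [[[-0.03, 0.04, -0.033], [0, 0, 0.114]], [[-0.057, 0.079, -0.065], [0, 0, 0.229]], [[-0.086, 0.118, -0.098], [0, 0, 0.343]], [[-0.114, 0.157, -0.13], [0, 0, 0.457]], [[-0.143, 0.197, -0.163], [0, 0, 0.572]], [[-0.172, 0.236, -0.196], [0, 0, 0.686]], [[-0.2, 0.275, -0.228], [0, 0, 0.8]], [[-0.229, 0.314, -0.261], [0, 0, 0.914]], [[-0.229, 0.314, -0.261], [0, 0, 0.914]]], "claw": 0}}

```text
time_s: 1.23
ee_pos: [0.3304, 0.2986, 0.6014]
eef_rot: [0.914, 0.405, 0.001, 0.0]
ft_force: [0.7, 0.7, -0.9]
grip_width: 0.08
```

```bash
python3 -c "
from h import *
plan([(.42,.0,.60,22,8),(.42,.0,.60,22,1)])"
```

```text
t 1.225 p [0.3304 0.2986 0.6014] a 47.8 F [ 0.7  0.7 -0.9] j [ 0.65 -0.01  1.43 -0.    1.72 -0.18]
[[[-0.027,0.044,0.0],[0.002,-0.003,0.113]],[[-0.054,0.089,0.0],[0.002,-0.003,0.225]],[[-0.081,0.133,0.001],[0.002,-0.003,0.338]],[[-0.107,0.178,0.001],[0.002,-0.003,0.451]],[[-0.134,0.222,0.001],[0.002,-0.003,0.563]],[[-0.161,0.267,0.001],[0.001,-0.003,0.676]],[[-0.188,0.311,0.002],[0.001,-0.003,0.789]],[[-0.215,0.356,0.002],[0.001,-0.003,0.902]],[[-0.215,0.356,0.002],[0.001,-0.003,0.902]]]
```

Request:
{"api": "drive_tool", "payload": {"deltas": [[[-0.027, 0.044, 0.0], [0, 0, 0.113]], [[-0.054, 0.089, 0.0], [0, 0, 0.225]], [[-0.081, 0.133, 0.001], [0, 0, 0.338]], [[-0.107, 0.178, 0.001], [0, 0, 0.45]], [[-0.134, 0.222, 0.001], [0, 0, 0.563]], [[-0.161, 0.267, 0.001], [0, 0, 0.676]], [[-0.188, 0.311, 0.002], [0, 0, 0.789]], [[-0.215, 0.356, 0.002], [0, 0, 0.9]], [[-0.215, 0.356, 0.002], [0, 0, 0.9]]], "claw": 0}}

```text
time_s: 2.35
ee_pos: [0.4207, -0.0012, 0.5987]
eef_rot: [0.982, 0.19, -0.0, -0.0]
ft_force: [-0.2, 0.0, -0.1]
grip_width: 0.005
```

```bash
python3 -c "
from h import *
plan([(.491,-.335,.56,13.9,9),(.491,-.335,.50,13.9,3),(.491,-.335,.50,13.9,0)])"
```

```text
t 2.35 p [ 0.4207 -0.0012  0.5987] a 21.9 F [-0.2  0.  -0.1] j [-0.09 -0.07  1.49  0.    1.72 -0.47]
[[[-0.009,0.05,0.006],[-0.001,0.001,0.031]],[[-0.018,0.1,0.011],[-0.001,0.001,0.062]],[[-0.026,0.149,0.017],[-0.001,0.001,0.093]],[[-0.035,0.199,0.023],[-0.001,0.001,0.124]],[[-0.044,0.249,0.029],[-0.001,0.001,0.155]],[[-0.053,0.299,0.034],[-0.001,0.001,0.186]],[[-0.062,0.348,0.04],[-0.001,0.001,0.218]],[[-0.07,0.398,0.046],[-0.001,0.001,0.249]],[[-0.079,0.448,0.051],[-0.001,0.001,0.28]],[[-0.079,0.448,0.078],[-0.001,0.001,0.28]],[[-0.079,0.448,0.105],[-0.001,0.001,0.28]],[[-0.079,0.448,0.131],[-0.001,0.001,0.28]]]
```

Request:
{"api": "drive_tool", "payload": {"deltas": [[[-0.009, 0.05, 0.006], [0, 0, 0.031]], [[-0.018, 0.1, 0.011], [0, 0, 0.062]], [[-0.026, 0.149, 0.017], [0, 0, 0.093]], [[-0.035, 0.199, 0.023], [0, 0, 0.124]], [[-0.044, 0.249, 0.029], [0, 0, 0.155]], [[-0.053, 0.299, 0.034], [0, 0, 0.186]], [[-0.062, 0.348, 0.04], [0, 0, 0.218]], [[-0.07, 0.398, 0.046], [0, 0, 0.249]], [[-0.079, 0.448, 0.051], [0, 0, 0.28]], [[-0.079, 0.448, 0.078], [0, 0, 0.28]], [[-0.079, 0.448, 0.105], [0, 0, 0.28]], [[-0.079, 0.448, 0.131], [0, 0, 0.28]]], "claw": 0}}

```text
time_s: 3.85
ee_pos: [0.492, -0.3336, 0.4988]
eef_rot: [0.993, 0.122, -0.001, -0.001]
ft_force: [0.3, 0.3, 0.5]
grip_width: 0.005
```

Run:
```python
from h import *
plan([(.491,-.336,.457,13.9,3),(.491,-.336,.457,13.9,1)])
for n in('side','top'): snap(n,n+'1')
p=cv2.imread('pics/top1.png');c=p[130:290,165:385];cv2.imwrite('pics/topz1.png',cv2.resize(c,None,fx=3.6,fy=3.6,interpolation=cv2.INTER_CUBIC))
p=cv2.imread('pics/side1.png');c=p[80:320,190:360];cv2.imwrite('pics/sidez1.png',cv2.resize(c,None,fx=2.5,fy=2.5,interpolation=cv2.INTER_CUBIC))
```

```text
t 3.85 p [ 0.492  -0.3336  0.4988] a 14.0 F [0.3 0.3 0.5] j [-0.66  0.35  1.24  0.    1.55 -0.9 ]
[[[-0.001,0.001,0.019],[-0.004,0.002,0.001]],[[-0.001,0.002,0.037],[-0.004,0.002,0.003]],[[-0.002,0.003,0.056],[-0.004,0.002,0.004]],[[-0.002,0.003,0.056],[-0.004,0.002,0.004]]]
```

View pics/topz1.png

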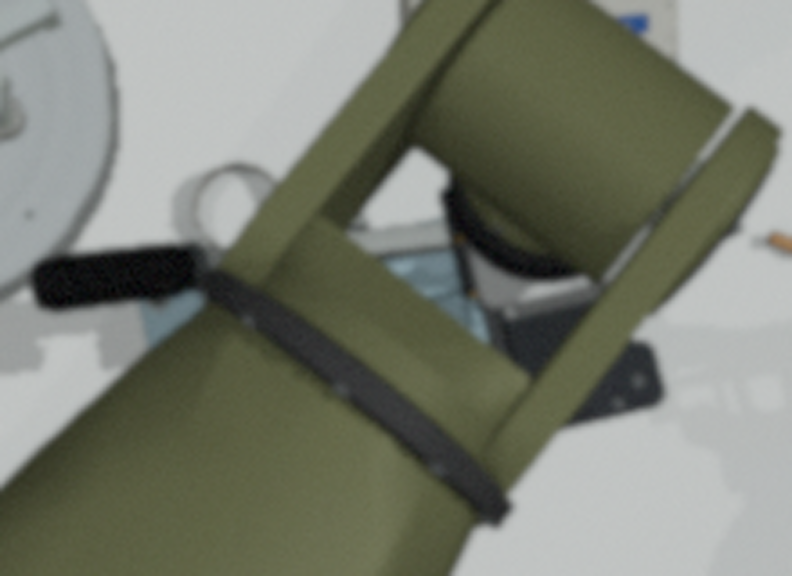

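View pics/sidez1.png

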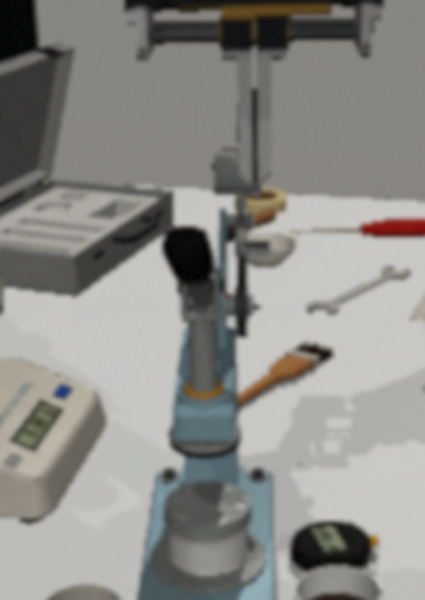

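Run:
```python
from h import *
c=arm.camera_params('side')
def proj(P):
    q=(np.array(P)-c['eye'])@R.from_quat(c['rotation']).as_matrix(); d=-q[2]; return q[0]/d*c['fx']+c['cx'],-q[1]/d*c['fy']+c['cy']
for P in([.492,-.3375,.25],[.492,-.3336,.3],[.514,-.419,.242]):
    u,v=proj(P);print(P,u,v,'crop',(u-190)*2.5,(v-80)*2.5)
S=np.load('pics/Wside.npy')*1000
print(S[168:190:2,278:302:2,2].astype(int));print(S[168:190:2,278:302:2,1].astype(int))
print(S[168:190:2,278:302:2,0].astype(int))
```

```text
[0.492, -0.3375, 0.25] 291.6390731181324 177.29138595590513 crop 254.09768279533097 243.22846488976282
[0.492, -0.3336, 0.3] 290.9632119165719 152.47511641904254 crop 252.4080297914297 181.18779104760634
[0.514, -0.419, 0.242] 290.65722282900316 167.64307079412092 crop 251.6430570725079 219.1076769853023
[[245 244 242 241 249 249 242  19  12  11   7   0]
 [241 242  22  23 249 249 239   9   8  -1   1   1]
 [239 240  20  17 249 249  -3   0   0  -1   0   0]
 [237 236  13  12 248 249  28  27  27  27  25  26]
 [233 233   3 249 249 251 251 251 250 251 250  22]
 [230 230   2 248 248 249 250 250 250 249 249  14]
 [227 228   0 247 247 248 249 248 247 249 246  10]
 [225 224   0   1 209 209  21  24  27  23  25  23]
 [220 221   0   1 206 207  12  16  18  17  17  15]
 [219 219   0   2 206 206   0   5   5   8   5   3]
 [254 216   1   0 204 205   0   1   2   1  -1   0]]
[[ -401  -403  -411  -414  -391  -394  -415 -1085 -1106 -1111 -1123 -1146]
 [ -399  -397 -1044 -1043  -379  -380  -411 -1090 -1096 -1125 -1120 -1120]
 [ -393  -391 -1031 -1041  -367  -369 -1106 -1098 -1100 -1104 -1101 -1104]
 [ -388
[... 455 characters left out ...]
7  -949  -942  -403  -403  -951  -939  -940  -936  -944  -952]
 [ -263  -363  -926  -931  -397  -396  -935  -932  -932  -935  -945  -944]]
[[536 532 530 527 516 513 514 674 672 665 661 659]
 [535 531 700 693 513 510 513 675 669 669 660 653]
 [534 529 697 692 510 507 687 677 670 664 656 649]
 [532 529 696 690 508 503 658 653 646 639 634 627]
 [532 528 699 508 505 499 496 491 489 484 481 624]
 [531 527 693 505 502 497 493 490 486 483 479 625]
 [530 526 690 503 500 495 491 488 485 480 478 623]
 [528 525 685 677 524 520 643 635 627 623 615 610]
 [529 524 679 673 523 518 645 636 629 623 616 611]
 [527 523 675 667 520 516 648 639 632 624 619 615]
 [498 522 669 664 518 514 644 637 630 624 620 613]]
```

Run:
```python
from h import *
plan([(.491,-.336,.455,13.9,2),(.491,-.337,.416,13.9,6),(.491,-.337,.416,13.9,2)])
```

```text
t 3.95 p [ 0.492  -0.3338  0.4977] a 14.0 F [-0.8 -0.3 -0.3] j [-0.66  0.35  1.24  0.    1.56 -0.9 ]
[[[-0.001,0.001,0.028],[-0.008,0.006,0.002]],[[-0.002,0.003,0.057],[-0.008,0.006,0.004]],[[-0.002,0.003,0.066],[-0.008,0.006,0.004]],[[-0.002,0.003,0.074],[-0.008,0.006,0.004]],[[-0.002,0.004,0.083],[-0.008,0.006,0.004]],[[-0.002,0.004,0.092],[-0.008,0.006,0.004]],[[-0.002,0.004,0.1],[-0.008,0.006,0.004]],[[-0.002,0.004,0.109],[-0.008,0.006,0.004]],[[-0.002,0.004,0.109],[-0.008,0.006,0.004]],[[-0.002,0.004,0.109],[-0.008,0.006,0.004]]]
```

Request:
{"api": "drive_tool", "payload": {"deltas": [[[-0.001, 0.001, 0.028], [0, 0, 0]], [[-0.002, 0.003, 0.057], [0, 0, 0]], [[-0.002, 0.003, 0.066], [0, 0, 0]], [[-0.002, 0.003, 0.074], [0, 0, 0]], [[-0.002, 0.004, 0.083], [0, 0, 0]], [[-0.002, 0.004, 0.092], [0, 0, 0]], [[-0.002, 0.004, 0.1], [0, 0, 0]], [[-0.002, 0.004, 0.109], [0, 0, 0]], [[-0.002, 0.004, 0.109], [0, 0, 0]], [[-0.002, 0.004, 0.109], [0, 0, 0]]], "claw": 0}}

```text
time_s: 5.2
ee_pos: [0.491, -0.3368, 0.4161]
eef_rot: [0.993, 0.122, -0.002, -0.002]
ft_force: [-0.2, -0.8, -0.4]
grip_width: 0.006
```

Run:
```python
from h import *
plan([(.491,-.337,.56,13.9,5),(.491,-.337,.56,13.9,1)])
snap('side','side2')
p=cv2.imread('pics/side2.png');c=p[80:320,190:360];cv2.imwrite('pics/sidez2.png',cv2.resize(c,None,fx=2.5,fy=2.5,interpolation=cv2.INTER_CUBIC))
```

```text
t 5.2 p [ 0.491  -0.3368  0.4161] a 14.0 F [-0.2 -0.8 -0.4] j [-0.66  0.39  1.37  0.    1.38 -0.91]
[[[-0.0,-0.0,-0.038],[-0.008,0.005,0.001]],[[-0.0,-0.0,-0.077],[-0.008,0.005,0.001]],[[-0.0,-0.0,-0.115],[-0.008,0.005,0.002]],[[-0.0,-0.0,-0.153],[-0.008,0.005,0.003]],[[-0.001,-0.0,-0.192],[-0.008,0.005,0.004]],[[-0.001,-0.0,-0.192],[-0.008,0.005,0.004]]]
```

View pics/sidez2.png

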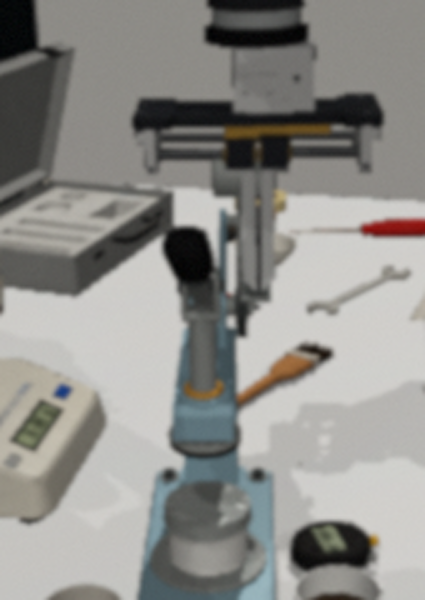

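Request:
{"api": "drive_tool", "payload": {"deltas": [[[0, 0, -0.038], [0, 0, 0]], [[0, 0, -0.077], [0, 0, 0]], [[0, 0, -0.115], [0, 0, 0]], [[0, 0, -0.153], [0, 0, 0]], [[0, 0, -0.19], [0, 0, 0]], [[0, 0, -0.19], [0, 0, 0]]], "claw": 0}}

```text
time_s: 6.0
ee_pos: [0.4912, -0.337, 0.5608]
eef_rot: [0.993, 0.122, -0.0, -0.0]
ft_force: [0.3, 0.9, -0.5]
grip_width: 0.007
```

Run:
```python
from h import *
p,d=snap('side','side3');S=world('side',d)*1000
m=S.reshape(-1,3)
for z0,z1 in((235,260),(200,232)):
    q=m[(m[:,2]>z0)&(m[:,2]<z1)&(abs(m[:,0]-490)<16)&(abs(m[:,1]+337)<25)];print(z0,len(q),q.mean(0) if len(q) else '')
b=m[(m[:,2]>240)&(m[:,2]<320)&(m[:,1]<-360)&(m[:,1]>-480)&(m[:,0]<620)];print('bob',b.min(0),b.max(0))
g=m[(m[:,2]>285)&(m[:,2]<345)&(abs(m[:,0]-484)<40)&(abs(m[:,1]+141)<60)];print('grip',g.mean(0),g.min(0),g.max(0))
p=cv2.imread('pics/side3.png');c=p[80:320,190:360];cv2.imwrite('pics/sidez3.png',cv2.resize(c,None,fx=2.5,fy=2.5,interpolation=cv2.INTER_CUBIC))
plan([(.491,-.337,.58,13.9,1),(.475,-.135,.57,13.9,5),(.475,-.135,.54,13.9,2),(.475,-.135,.54,13.9,1)])
```

```text
235 0 
200 139 [ 493.25772204 -341.50529574  211.6343293 ]
bob [ 502.16844502 -423.66967744  240.07695225] [ 543.31020612 -391.19230221  301.47950889]
grip [ 475.98215218 -115.03964346  320.79105879] [ 462.8225126  -167.62617719  285.61265152] [ 497.35640104 -100.06385777  337.46271182]
t 6.05 p [ 0.4914 -0.3372  0.5589] a 14.0 F [ 0.1  0.1 -0.9] j [-0.66  0.35  1.1   0.    1.69 -0.91]
[[[-0.0,-0.0,-0.028],[-0.006,0.004,0.004]],[[0.008,-0.054,-0.025],[-0.006,0.004,0.004]],[[0.017,-0.107,-0.023],[-0.006,0.004,0.004]],[[0.026,-0.16,-0.02],[-0.006,0.004,0.004]],[[0.035,-0.214,-0.017],[-0.006,0.004,0.004]],[[0.044,-0.267,-0.014],[-0.006,0.004,0.004]],[[0.044,-0.267,0.006],[-0.006,0.004,0.004]],[[0.044,-0.267,0.026],[-0.006,0.004,0.004]],[[0.044,-0.267,0.026],[-0.006,0.004,0.004]]]
```

View pics/sidez3.png

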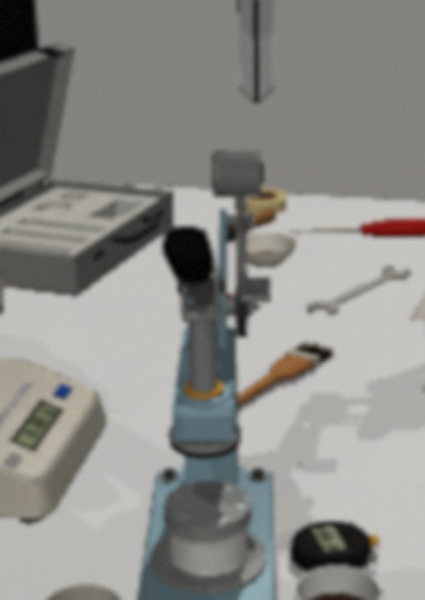

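```bash
cat >> h.py <<'E'
xp=np.array([.241,-.971]);piv=np.array([.5355,-.3485])
def gp(q,s=.235,dz=0):
    t=.5-q; h=s*np.cos(t)-.012*np.sin(t); z=.19+s*np.sin(t)+.012*np.cos(t)+8e-3*max(np.tan(t),0)
    p=piv-h*xp; return (p[0],p[1],z+.199+dz,13.9)
E
python3 - <<'E'
from h import *
print(gp(0),gp(.3),gp(.47),gp(.53))
a=gp(0)
plan([(.491,-.337,.58,13.9,1),(a[0],a[1],.57,13.9,6),(a[0],a[1],.535,13.9,2),(a[0],a[1],.535,13.9,1)])
E
```

```text
(np.float64(0.48718461026498205), np.float64(-0.15383508949086147), np.float64(0.5165664122334226), 13.9) (np.float64(0.4805684810686206), np.float64(-0.12717840297772035), np.float64(0.4490697719550037), 13.9) (np.float64(0.4789772308252117), np.float64(-0.12076718311734674), np.float64(0.40828361497850374), 13.9) (np.float64(0.4788037368520405), np.float64(-0.12006816798062778), np.float64(0.3939456578574014), 13.9)
t 6.05 p [ 0.4914 -0.3372  0.5589] a 14.0 F [ 0.1  0.1 -0.9] j [-0.66  0.35  1.1   0.    1.69 -0.91]
[[[-0.0,-0.0,-0.028],[-0.006,0.004,0.004]],[[0.009,-0.04,-0.026],[-0.006,0.004,0.004]],[[0.018,-0.08,-0.024],[-0.006,0.004,0.004]],[[0.027,-0.119,-0.021],[-0.006,0.004,0.004]],[[0.036,-0.159,-0.019],[-0.006,0.004,0.004]],[[0.045,-0.199,-0.017],[-0.006,0.004,0.004]],[[0.054,-0.239,-0.014],[-0.006,0.004,0.004]],[[0.054,-0.238,0.009],[-0.006,0.004,0.004]],[[0.054,-0.238,0.032],[-0.006,0.004,0.004]],[[0.054,-0.238,0.032],[-0.006,0.004,0.004]]]
```

Request:
{"api": "drive_tool", "payload": {"deltas": [[[0, 0, -0.028], [0, 0, 0]], [[0.009, -0.04, -0.026], [0, 0, 0]], [[0.018, -0.08, -0.024], [0, 0, 0]], [[0.027, -0.12, -0.021], [0, 0, 0]], [[0.036, -0.159, -0.019], [0, 0, 0]], [[0.045, -0.199, -0.017], [0, 0, 0]], [[0.054, -0.239, -0.014], [0, 0, 0]], [[0.054, -0.238, 0.009], [0, 0, 0]], [[0.054, -0.238, 0.032], [0, 0, 0]], [[0.054, -0.238, 0.032], [0, 0, 0]]], "claw": 0}}

```text
time_s: 7.3
ee_pos: [0.4875, -0.1541, 0.5334]
eef_rot: [0.993, 0.122, -0.003, -0.002]
ft_force: [-0.2, 0.1, -0.1]
grip_width: 0.004
```

Run:
```python
from h import *
plan([gp(q)+(1,) for q in (0,.05,.1,.15,.2,.25,.3,.34,.38,.42,.45,.45)])
snap('side','side4')
p=cv2.imread('pics/side4.png');c=p[80:320,190:360];cv2.imwrite('pics/sidez4.png',cv2.resize(c,None,fx=2.5,fy=2.5,interpolation=cv2.INTER_CUBIC))
```

```text
t 7.3 p [ 0.4875 -0.1541  0.5334] a 14.0 F [-0.2  0.1 -0.1] j [-0.38  0.15  1.41  0.    1.59 -0.62]
[[[-0.0,-0.0,0.022],[-0.01,0.009,0.004]],[[-0.0,-0.008,0.037],[-0.01,0.009,0.004]],[[-0.0,-0.015,0.051],[-0.01,0.009,0.004]],[[-0.0,-0.022,0.066],[-0.01,0.009,0.004]],[[0.0,-0.027,0.081],[-0.01,0.009,0.004]],[[0.0,-0.032,0.097],[-0.01,0.009,0.004]],[[0.0,-0.037,0.113],[-0.01,0.009,0.004]],[[0.0,-0.039,0.125],[-0.01,0.009,0.004]],[[0.0,-0.042,0.138],[-0.01,0.009,0.004]],[[0.0,-0.043,0.151],[-0.01,0.009,0.004]],[[0.0,-0.045,0.161],[-0.01,0.009,0.004]],[[0.0,-0.045,0.161],[-0.01,0.009,0.004]]]
```

View pics/sidez4.png

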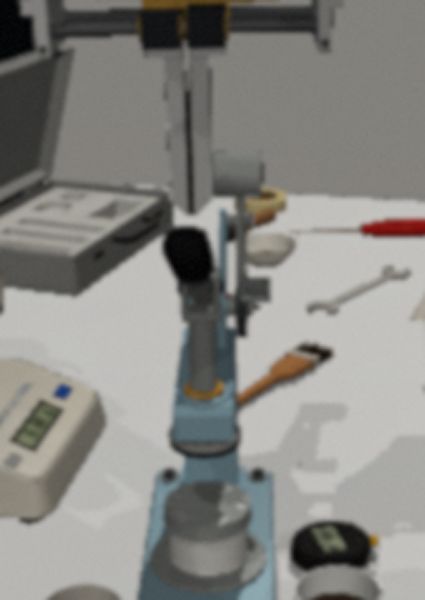

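Request:
{"api": "drive_tool", "payload": {"deltas": [[[0, 0, 0.022], [0, 0, 0]], [[0, -0.008, 0.037], [0, 0, 0]], [[0, -0.015, 0.051], [0, 0, 0]], [[0, -0.022, 0.066], [0, 0, 0]], [[0, -0.027, 0.081], [0, 0, 0]], [[0, -0.027, 0.081], [0, 0, 0]]], "claw": 0}}

```text
time_s: 8.1
ee_pos: [0.4823, -0.1339, 0.4729]
eef_rot: [0.993, 0.122, -0.003, -0.002]
ft_force: [-0.9, 0.2, 0.2]
grip_width: 0.006
```

Run:
```python
from h import *
plan([gp(q)+(1,) for q in (.25,.3,.34,.38,.42,.45,.47,.49,.49)])
snap('side','side5')
p=cv2.imread('pics/side5.png');c=p[80:320,190:360];cv2.imwrite('pics/sidez5.png',cv2.resize(c,None,fx=2.5,fy=2.5,interpolation=cv2.INTER_CUBIC))
```

```text
t 8.1 p [ 0.4823 -0.1339  0.4729] a 14.0 F [-0.9  0.2  0.2] j [-0.34  0.14  1.55  0.    1.45 -0.59]
[[[0.0,-0.005,0.016],[-0.01,0.009,0.005]],[[0.0,-0.009,0.032],[-0.01,0.009,0.005]],[[0.0,-0.012,0.045],[-0.01,0.009,0.005]],[[0.0,-0.014,0.057],[-0.01,0.009,0.005]],[[0.0,-0.016,0.07],[-0.01,0.009,0.005]],[[0.0,-0.017,0.08],[-0.01,0.009,0.005]],[[0.0,-0.018,0.086],[-0.01,0.009,0.005]],[[0.0,-0.018,0.093],[-0.01,0.009,0.005]],[[0.0,-0.018,0.093],[-0.01,0.009,0.005]]]
```

View pics/sidez5.png

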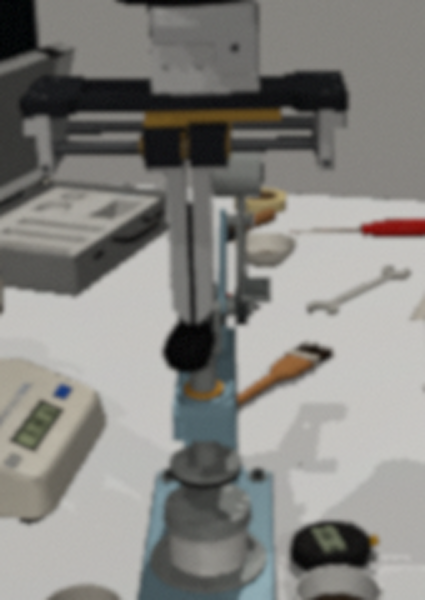

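Request:
{"api": "drive_tool", "payload": {"deltas": [[[0, -0.005, 0.016], [0, 0, 0]], [[0, -0.009, 0.032], [0, 0, 0]], [[0, -0.012, 0.045], [0, 0, 0]], [[0, -0.014, 0.057], [0, 0, 0]], [[0, -0.016, 0.07], [0, 0, 0]], [[0, -0.017, 0.08], [0, 0, 0]], [[0, -0.018, 0.086], [0, 0, 0]], [[0, -0.018, 0.093], [0, 0, 0]], [[0, -0.018, 0.093], [0, 0, 0]]], "claw": 0}}

```text
time_s: 9.28
ee_pos: [0.4786, -0.1208, 0.4036]
eef_rot: [0.993, 0.122, -0.003, -0.002]
ft_force: [0.3, 0.2, -0.1]
grip_width: 0.005
```

Run:
```python
from h import *
plan([gp(q)+(1,) for q in (.505,.52,.53,.535,.535)])
```

```text
t 9.275 p [ 0.4786 -0.1208  0.4036] a 14.0 F [ 0.3  0.2 -0.1] j [-0.32  0.18  1.68  0.    1.3  -0.57]
[[[0.0,-0.001,0.005],[-0.01,0.009,0.004]],[[0.0,-0.001,0.01],[-0.01,0.009,0.004]],[[0.001,-0.001,0.013],[-0.01,0.009,0.004]],[[0.001,-0.001,0.014],[-0.01,0.009,0.004]],[[0.001,-0.001,0.014],[-0.01,0.009,0.004]]]
```

Request:
{"api": "drive_tool", "payload": {"deltas": [[[0, -0.001, 0.005], [0, 0, 0]], [[0, -0.001, 0.01], [0, 0, 0]], [[0, -0.001, 0.013], [0, 0, 0]], [[0, -0.001, 0.014], [0, 0, 0]], [[0, -0.001, 0.014], [0, 0, 0]]], "claw": 0}}

```text
time_s: 9.9
ee_pos: [0.4784, -0.1202, 0.3939]
eef_rot: [0.993, 0.122, -0.002, -0.002]
ft_force: [-1.6, -1.3, 10.7]
grip_width: 0.002
```

Run:
```python
from h import *
plan([])
snap('side','side6');snap('top','top6')
p=cv2.imread('pics/side6.png');c=p[170:350,210:350];cv2.imwrite('pics/sidez6.png',cv2.resize(c,None,fx=3.3,fy=3.3,interpolation=cv2.INTER_CUBIC))
```

```text
t 9.9 p [ 0.4784 -0.1202  0.3939] a 14.0 F [-1.6 -1.3 10.7] j [-0.32  0.18  1.69  0.    1.27 -0.57]
[]
```

View pics/sidez6.png

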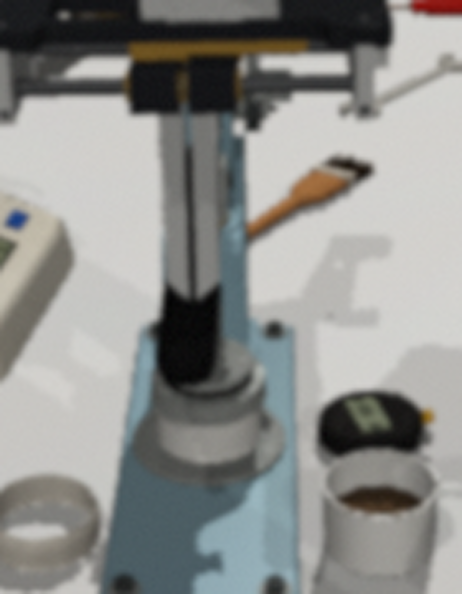

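Request:
{"api": "drive_tool", "payload": {"deltas": [[[0, 0, 0.001], [0, 0, 0]], [[0, 0, 0.002], [0, 0, 0]], [[0, 0, 0.002], [0, 0, 0]]], "claw": 0}}

```text
time_s: 10.38
ee_pos: [0.4782, -0.1202, 0.3935]
eef_rot: [0.993, 0.122, -0.002, -0.001]
ft_force: [-5.0, 1.7, 14.5]
grip_width: 0.003
```

Request:
{"api": "drive_tool", "payload": {"deltas": [[[0, 0, 0.002], [0, 0, 0]], [[0, 0, 0.003], [0, 0, 0]], [[0, 0, 0.003], [0, 0, 0]]], "claw": 0}}

```text
time_s: 10.75
ee_pos: [0.478, -0.1201, 0.393]
eef_rot: [0.993, 0.122, -0.001, -0.001]
ft_force: [-9.3, 2.9, 22.1]
grip_width: 0.006
```

Run:
```python
from h import *
plan([(.4785,-.120,.43,13.9,2),(.4785,-.120,.50,13.9,2),(.44,-.06,.56,13.9,3),(.42,.0,.60,13.9,2),(.42,.0,.60,13.9,1)])
```

```text
t 10.75 p [ 0.478  -0.1201  0.393 ] a 14.0 F [-9.3  2.9 22.1] j [-0.32  0.18  1.69  0.    1.27 -0.57]
[[[0.0,-0.0,-0.025],[-0.004,0.004,0.002]],[[0.001,-0.0,-0.049],[-0.004,0.004,0.004]],[[0.0,-0.0,-0.096],[-0.004,0.004,0.004]],[[0.0,-0.0,-0.143],[-0.004,0.004,0.004]],[[-0.01,-0.03,-0.169],[-0.004,0.004,0.004]],[[-0.02,-0.06,-0.196],[-0.004,0.004,0.004]],[[-0.03,-0.091,-0.222],[-0.004,0.004,0.004]],[[-0.033,-0.133,-0.249],[-0.004,0.004,0.004]],[[-0.037,-0.175,-0.276],[-0.004,0.004,0.004]],[[-0.037,-0.175,-0.276],[-0.004,0.004,0.004]]]
```

Request:
{"api": "drive_tool", "payload": {"deltas": [[[0, 0, -0.01], [0, 0, 0]], [[0, 0, -0.049], [0, 0, 0]], [[0, 0, -0.096], [0, 0, 0]], [[0, 0, -0.143], [0, 0, 0]], [[-0.01, -0.03, -0.169], [0, 0, 0]], [[-0.02, -0.06, -0.196], [0, 0, 0]], [[-0.03, -0.091, -0.222], [0, 0, 0]], [[-0.033, -0.133, -0.249], [0, 0, 0]], [[-0.037, -0.175, -0.276], [0, 0, 0]], [[-0.037, -0.175, -0.276], [0, 0, 0]]], "claw": 0}}

```text
time_s: 12.0
ee_pos: [0.4191, 0.0013, 0.6017]
eef_rot: [0.992, 0.123, 0.0, -0.001]
ft_force: [0.3, -0.6, 0.7]
grip_width: 0.002
```

Run:
```python
from h import *
p,d=snap('side','side7');S=world('side',d)*1000
p,d=snap('top','top7');W=world('top',d)*1000
S0=np.load('pics/Wside.npy')*1000
tin=[piv[0]*1000-100*xp[0],piv[1]*1000-100*xp[1]];print('tin',tin)
for n,Q in(('before',S0),('after',S)):
    m=Q.reshape(-1,3);r=np.hypot(m[:,0]-tin[0],m[:,1]-tin[1])
    q=m[(r<34)&(m[:,2]>45)&(m[:,2]<95)];print(n,len(q),np.histogram(q[:,2],np.arange(45,96,2)))
m=W.reshape(-1,3);g=m[(m[:,2]>175)&(m[:,2]<215)&(m[:,1]>-150)&(m[:,1]<-50)&(abs(m[:,0]-475)<40)];print('grip',np.median(g,0),g.min(0),g.max(0),len(g))
q=m[(m[:,2]>200)&(m[:,2]<260)&(abs(m[:,0]-490)<14)&(abs(m[:,1]+338)<14)];print('pad',np.median(q,0),len(q))
for n in('side','top'):
    p=cv2.imread(f'pics/{n}7.png');c=p[130:350,190:360] if n=='side' else p[165:285,165:385];cv2.imwrite(f'pics/{n}z7.png',cv2.resize(c,None,fx=2.7,fy=2.7,interpolation=cv2.INTER_CUBIC))
```

```text
tin [np.float64(511.4), np.float64(-251.4)]
before 776 (array([ 33,  27,  27,   9,  10,  27,  33,  29,  28,  36,  77, 360,  80,
         0,   0,   0,   0,   0,   0,   0,   0,   0,   0,   0,   0]), array([45, 47, 49, 51, 53, 55, 57, 59, 61, 63, 65, 67, 69, 71, 73, 75, 77,
       79, 81, 83, 85, 87, 89, 91, 93, 95]))
after 551 (array([ 17,   2,  23,  37,  32,  23,  26,  34, 104,  55,  21,  17,  20,
        79,  44,   1,   3,   2,   3,   1,   2,   2,   1,   0,   2]), array([45, 47, 49, 51, 53, 55, 57, 59, 61, 63, 65, 67, 69, 71, 73, 75, 77,
       79, 81, 83, 85, 87, 89, 91, 93, 95]))
grip [ 476.60354663 -111.19360061  192.36180995] [ 457.20881453 -149.64915108  179.44529768] [499.86172205 -69.55502405 198.6411495 ] 542
pad [ 493.88840147 -341.30362734  212.93370778] 114
```

View pics/sidez7.png

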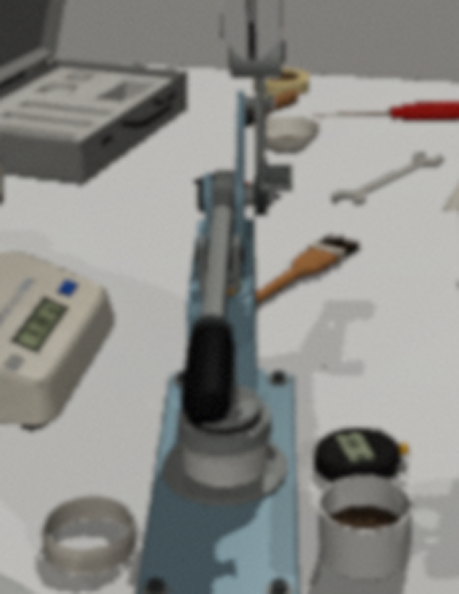

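View pics/topz7.png

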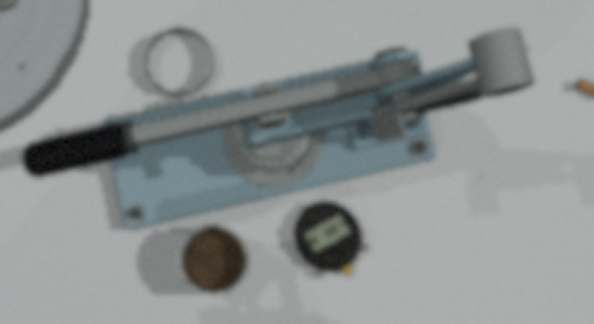

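Run:
```python
from h import *
tin=[511.4,-251.4]
for a,b in(('side0','side7'),('top0','top7')):
    n=a[:-1];A=world(n,np.load(f'pics/{a}.npy'))*1000;B=world(n,np.load(f'pics/{b}.npy'))*1000
    for Q,lo,hi in((A,65,72),(B,59,66)):
        m=Q.reshape(-1,3);r=np.hypot(m[:,0]-tin[0],m[:,1]-tin[1])
        q=m[(r<31)&(m[:,2]>lo)&(m[:,2]<hi)];print(n,len(q),np.median(q,0),q[:,2].mean(),q.std(0))
```

```text
side 447 [ 511.15650249 -249.12801229   68.06988594] 68.00431999818944 [15.37085588 15.937473    0.95575233]
side 159 [ 508.13167458 -231.43642231   62.70556393] 62.73884950028109 [17.91886472  9.54197295  1.49185319]
top 136 [ 492.29504239 -250.75471399   67.82155895] 68.13194288768216 [ 7.87908113 18.02584929  1.66772903]
top 89 [ 490.59187451 -242.38858411   62.3355248 ] 62.35711624099613 [10.27587352 18.27844777  1.65145755]
```

```bash
python3 -c "
from h import *
print(arm.get_state()['ft_force']);print(arm.finish_job())"
```

```text
[ 0.14530947 -0.3720839  -0.24825925]
the job is handed in; nothing more can be done
None
```

I tipped the pawl out with the closed fingertips, then pushed the press arm down by its grip until the lid came home. I then backed off clear of everything and handed the job in at about 12 s of the 43 s allowed. The hand-in gave no verdict.

My last checks:
- **Pawl:** the pad now sits at 213 mm, down from 250 mm. That is the full 37 mm stroke, and it stayed there after I let go.
- **Arm:** the grip top is at about 192–195 mm, which matches the lid-home angle of about 0.53 rad. The arm stayed down after I let go.
- **Lid:** the lid top dropped about 5.4 mm (68.0 to 62.7 mm in the side camera, 67.8 to 62.3 mm in the top camera). With the lid starting 0 to 1 mm down, that puts it home or very nearly. The camera depth is only good to about 1 mm, so I also relied on the push: at the end it met 22 N at the grip, about 50 N on the lid, with almost no further movement.
- **Surroundings:** the open tin, stop-watch and cutting ring look unmoved in the final pictures, though I did not measure them. The tin still looks upright and in place.

The sideways force reached about 9 N at the end of the push, well within limits. No check failed or disagreed.

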